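# Change the mandoline from the slicing insert to the julienne insert

## Task

Change the mandoline from plain slices to julienne strips: press its release lever so that the slicing insert pops out, draw that insert out by its finger grip and lay it right way up in the middle of the plate for washing. Then slide the julienne insert (the one with the row of teeth) into the mandoline's slot, blade side up, and push on its end until the spring catch clicks and holds it home. Never force an insert or the mandoline, and leave the moka pot, the lemon and the bowl alone.

Things in the scene. Friction and masses are not known exactly. Their poses are not given: they have to be found in the camera images.
- slicer: Mandoline slicer fixed on the worktop: black side frames, steel deck rising 16 degrees away from the robot, 300 x 132 mm. Origin on the worktop under the slot's middle; z up. The slot runs across the deck between two rails; its only mouth is at the right side, under the arch of the right side frame. Inserts slide in along +y (to the left) and come out to the right.
- slicer_bed: Tilted frame of the mandoline. Origin: middle of the slot's floor, 44 mm up. x uphill along the deck, y left across it, z off the deck. A seated insert has these axes, its origin at y = -1 to -2 mm when latched (end stop: +1). Deck top z = 9.5 mm, side frames 14 mm high; left one y = 28..60 mm; right one y = -72..-38 mm, with an arch over the slot (18 mm clear, top z = 25 mm).
- slot_mouth (a point): Middle of the slot's mouth on the slot's floor, at bed y = -72 mm (outer face of the right frame). From here 14 mm inwards the rails are flared: 5 mm to each side in x, 3 mm up and down. Inside: floor z = 0 only under the insert's edges (open between), walls at x = +-41.2 mm, lips over the flanges 7.2 mm above the floor: 1.2 mm of play each way.
- release (a joint): Release lever (rad): 0 = up, its nose hooked in the insert's notch (or slot empty); 0.38 = fully pressed; the nose clears the notch at about 0.28. An insert sliding in lifts the nose too, from bed y = -21 mm on, and the nose drops back at y = -1 mm: the click.
- release_pad (a point): Top of the lever's grey ribbed thumb pad, 24 x 24 mm, on the left side frame at the robot's side of the slot, 17.6 mm off the slot's floor plane. Press square to the deck: 5 to 10 N, 8 mm to its stop. An ejector spring (4 to 6 N) then pushes a latched insert out by 22 mm, so that its finger grip can be taken; it stays out when the pad is let go.
- slicing_insert: Slicing insert, 0.13 kg, latched in the slot at the start: grey plate 80 (x) x 104 (y) x 9 mm with one steel blade, 6 mm flanges at its x edges, end block 14 mm high at y = -52..-39 mm. Black upright finger grip y = -78..-52 mm, 12 mm thick in x, 16 mm high: home, only its last 6 mm stand out of the arch. Origin: underside, plate's middle; z to the blade side; leading edge y = 52 mm.
- julienne_insert: Julienne insert: size, shape, mass, axes, grip and origin as the slicing insert, plus eleven upright steel teeth (tops 16 mm above the underside). At the start flat on the worktop. The arch lets fingers on its grip go in only to about bed y = -23 mm, where it meets the ejector; the rest is pushed on the grip's end face: 5 N, for the catch up to 22 N. Unclicked it is pushed out again.
- plate: Stoneware side plate, 187 mm across, rim 16 mm high, flat inner floor 10 mm above the worktop. Origin: middle of its underside.
- moka_pot_1: Aluminium moka pot with black handle, 98 x 155 x 174 mm, a bystander. Origin: middle of its underside.
- lemon_2: Lemon, 67 mm long, lying behind the work on its own, a bystander. Origin: its underside.
- bowl_blue: Ribbed blue bowl, 146 mm across, 68 mm high, a bystander. Origin: middle of its underside.

How it is judged:
By the outcome, as a careful person would: the job done as asked, in the order asked, and still so for the second after the job is handed in, with the robot touching nothing.
It also fails if it takes over 69 s, if anything falls off the work surface, if the arm or the gripper's body presses on something with over 40 N, if the wrist force passes 120 N, or if a joint passes its speed limit or range.

## Robot

A 6-joint arm with a two-finger parallel gripper is mounted at the origin on a cart in front of the work surface, level with it; the furniture and walls round the work are solid. World frame = base frame: x ahead of the robot, y to its left, z up, the work surface at z = 0. Lengths are in m, angles in rad, forces in N, time in s.
With the tool pointing down it reaches from about 0.35 to 0.725 m from the base axis. Payload 6 kg.
Tool frame: the origin (TCP) lies at the very end of the fingers, on their centre line; the grasp point (between the pads) lies behind it (manip.tcp_to_grasp is the z of the grasp point in the tool frame, in m); z points along the fingers, y is the line along which they close (so a half turn about z gives the same grasp; the last joint's range is limited). The gripper opens to 85 mm and grips with 20 to 120 N. Pads are 22 mm wide; open, the fingers measure 114 mm over their backs; the gripper's body (76 mm by 85 mm) begins 54 mm behind the grasp point. The pads swing forward as they close: fully open they stand 13 mm farther back than shut.
Start: joints at [1.555, 0.04, 0.085, 0, -1.615, -0.334], TCP at [0.206, 0.564, 0.231] pointing down, gripper open.
Joint ranges: [-2.56, 2.56], [-1.29, 2.01], [-1.08, 1.49], [-3.29, 1.98], [-2.81, -0.18], [-2.99, 2.99]. Speed limits (rad/s): [2.57, 2.57, 3.01, 3.14, 3.14, 3.14].

## Interface

Orientations are given as [roll, pitch, yaw] about the fixed x, y, z axes, in that order (R = Rz(yaw) Ry(pitch) Rx(roll)).
In Python, from bench import manip, hand, imaging, nets gives the robot as it stands. Calls block until the motion is done:
- manip.movep(position, orientation): joint-space move of the TCP to a pose.
- manip.servo_line(position, rot=None, max_speed=0.15): straight line of the TCP; rot=None keeps the orientation; max_speed is the mean speed in m/s.
- manip.move_joints(angles): joint-space move.
- hand.open_gripper() and hand.close_gripper(effort=None): open the fingers fully, or close them until they stop; effort is the grip in N (None keeps the last).
- manip.hold(seconds).
- manip.solve_ik(position, orientation): joint angles nearest the present ones, or None.
- imaging.read_camera(name): name is "side" or "top" or "wrist"; returns the picture (480x640x3 uint8, blue, green, red); there is no depth.
- imaging.calibration(name): a dict with "K" (3x3 intrinsics, pixels), "pose" (4x4, takes a point from camera to world coordinates). Camera axes: x right, y down, z forward; pixel columns grow to the right and rows downward; lengths in m; the calibration is good to about 2 mm. A picture is of the moment at which its call begins: read the wrist's pose just before it. calibration takes no time and is no camera call; for the wrist camera it gives the pose at the moment of the call.
A pose or a line that the arm cannot do raises manip.MotionError and nothing moves.
- manip.finish_job(): hands the job in; it is judged then, once.
Trained networks look in the newest picture that a camera, given by its name, has taken for a name from the list of things; names that differ only in an ending like _2 or _b are one class to them, and where a whole thing is asked for, a point or a joint stands for the part that bears it (a point fixed in the world has none). Each returns a list of dicts, best first, with "conf" (0 to 1); they miss things now and then, are a little off and sometimes report something else, mostly with a low value. They report only what shows in the picture. A call takes as long as a camera call.
- nets.cut_out(name, camera): "region" (480x640 bool, what is visible of it) and "extent" ([centre column, centre row, width, height] in pixels, round what is visible of it).
- nets.spot_point(name, camera): "pixel" ([column, row] in pixels: a listed point, or the origin of a listed thing).
Readings, each from a call of its own:
- manip.current_clock(): time.
- manip.current_joint_positions(): joint angles.
- manip.current_joint_velocities(): joint speeds.
- manip.current_joint_efforts(): joint torques, N m.
- manip.current_eef_pos(): TCP position.
- manip.current_orientation(): TCP orientation.
- manip.current_contact_force(): force on the tool from outside, world axes, zero at the start.
- manip.current_ft_torque(): the same for the moment, N m.
- manip.current_width(): opening from 0.0 (shut) to 1.0 (fully open).
- manip.current_grip_force(): force on a finger pad.
Only numpy, scipy, OpenCV 4.12 (cv2) and the standard library are available. Lean on these libraries where they do the work, as an engineer would, in place of code of your own. Each camera call takes 0.05 s, during which the arm holds its last target. There are 200 camera calls.

## Working session

There is one attempt and no reset: what is moved stays moved. The work goes in short steps, each a Python script; the robot and the scene stay as the last script left them, time stands still between calls to the robot, and variables do not carry over. Pictures are saved under pics/ and viewed, at most 10 in all, crops included, and the job is handed in when it is done.

```bash
ls; mkdir -p pics; python3 - <<'E'
from bench import manip, hand, imaging, nets
import cv2, numpy as np
print(manip.current_clock(), manip.tcp_to_grasp, manip.current_orientation(), manip.current_eef_pos())
ims=[]
for c in ("top","side"):
    im=imaging.read_camera(c); cv2.imwrite(f"pics/{c}0.png",im)
    k=imaging.calibration(c); print(c,k["K"].tolist(),np.round(k["pose"],4).tolist())
    for n in ("slicer","slicer_bed","slot_mouth","release_pad","slicing_insert","julienne_insert","plate","moka_pot_1","lemon_2","bowl_blue"):
        try:
            s=nets.spot_point(n,c); print(n,[(np.round(d["pixel"],1).tolist(),round(d["conf"],2)) for d in s[:2]])
        except Exception as e: print(n,e)
print(manip.current_clock())
E
```

```text
bench.py
pics
0.0 -0.0187 [ 3.13991827e+00 -8.91508929e-05 -3.49773827e-01] [0.20543986 0.56340482 0.23029859]
top [[445.56273092685416, 0.0, 319.1126300469911], [0.0, 445.56273092685416, 236.72777148540732], [0.0, 0.0, 1.0]] [[0.0084, -0.986, 0.1664, 0.398], [-1.0, -0.0076, 0.0056, -0.0509], [-0.0043, -0.1664, -0.986, 0.9479], [0.0, 0.0, 0.0, 1.0]]
slicer [([295.2, 274.3], 0.8)]
slicer_bed [([292.2, 274.3], 0.64)]
slot_mouth [([326.7, 267.0], 0.55)]
release_pad [([280.0, 313.8], 0.63)]
slicing_insert [([298.4, 271.9], 0.97)]
julienne_insert [([172.5, 293.9], 0.82), ([462.4, 204.4], 0.62)]
plate [([459.3, 288.3], 0.73)]
moka_pot_1 [([461.6, 202.4], 0.68), ([460.2, 290.3], 0.58)]
lemon_2 [([401.1, 214.3], 0.81)]
bowl_blue [([187.2, 186.9], 0.8)]
side [[468.39643798826086, 0.0, 323.2043338617841], [0.0, 468.39643798826086, 238.93347445350466], [0.0, 0.0, 1.0]] [[0.804, -0.3489, 0.4815, -0.0181], [-0.5942, -0.4426, 0.6716, -0.7998], [-0.0212, -0.8261, -0.5631, 0.7179], [0.0, 0.0, 0.0, 1.0]]
slicer [([296.0, 267.0], 0.56)]
slicer_bed [([297.8, 252.4], 0.73)]
slot_mouth [([313.0, 262.3], 0.72), ([233.8, 224.9], 0.54)]
release_pad [([256.7, 258.7], 0.61), ([313.9, 263.9], 0.17)]
slicing_insert [([297.8, 251.5], 0.96)]
julienne_insert [([233.4, 223.2], 0.78)]
plate [([377.7, 355.0], 0.65), ([297.5, 249.7], 0.19)]
moka_pot_1 []
lemon_2 [([401.2, 288.8], 0.49)]
bowl_blue [([305.3, 208.3], 0.9), ([399.1, 290.5], 0.57)]
1.1
```

View pics/top0.png

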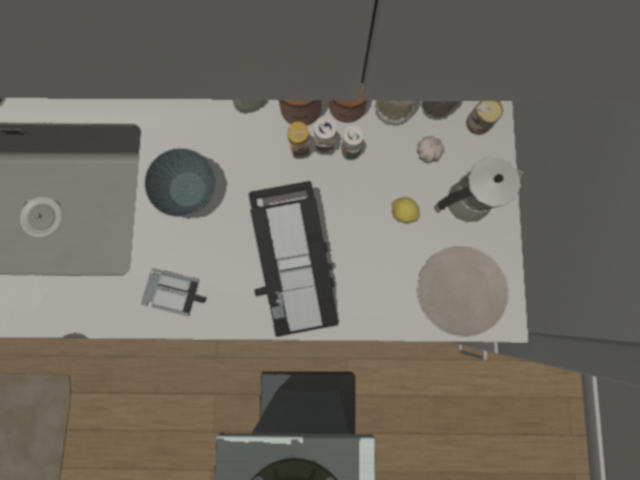

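View pics/side0.png

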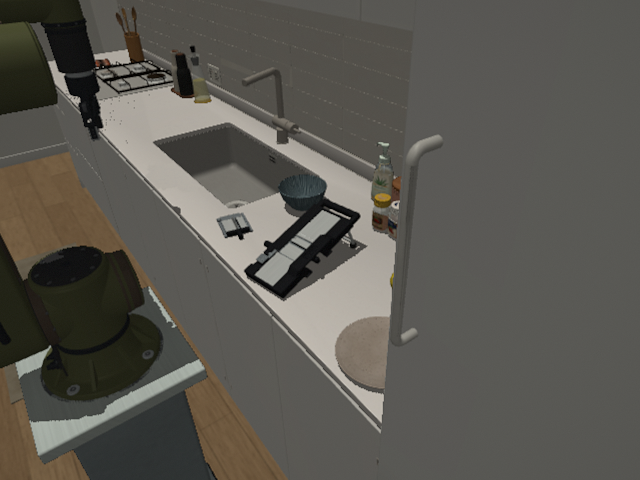

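The top view shows the slicer in the middle (about 290,260), the julienne insert at (172,293) with its grip towards (205,299), the plate at (462,290), the bowl at (182,183), the lemon at (405,210) and the moka pot at (480,190). The side view agrees. Next I'll convert these to world positions and take closer wrist views.

```bash
cat > h.py <<'E'
from bench import manip, hand, imaging, nets
import cv2, numpy as np
from scipy.spatial.transform import Rotation as Rn
def ray(cal,px):
    d=np.linalg.inv(cal["K"])@[px[0],px[1],1.]; P=cal["pose"]; return P[:3,3],P[:3,:3]@d
def at_z(cal,px,z):
    o,d=ray(cal,px); return o+d*(z-o[2])/d[2]
def proj(cal,p):
    P=cal["pose"]; q=P[:3,:3].T@(np.asarray(p)-P[:3,3]); q=cal["K"]@q; return q[:2]/q[2]
def shot(c,fn=None):
    cal=imaging.calibration(c); im=imaging.read_camera(c)
    if fn: cv2.imwrite(fn,im)
    return cal,im
def rpy(R): return Rn.from_matrix(R).as_euler("xyz")
E
python3 - <<'E'
from h import *
ct=imaging.calibration("top"); cs=imaging.calibration("side")
for n,pt,z in [("bed",(292.2,274.3),.044),("ins",(298.4,271.9),.044),("mouth",(326.7,267),.044),("pad",(280,313.8),.045),("jul",(172.5,293.9),0),("julgrip",(205,299),.01),("plate",(459.3,288.3),0),("lemon",(401,214),0),("bowl",(187,187),0)]:
    print(n,at_z(ct,pt,z).round(3))
for n,pt,z in [("bed",(297.8,252.4),.044),("mouth",(313,262.3),.044),("pad",(256.7,258.7),.045),("jul",(233.4,223.2),0),("plate",(377.7,355),0)]:
    print("side",n,at_z(cs,pt,z).round(3))
cw=imaging.calibration("wrist"); p=manip.current_eef_pos(); R=Rn.from_euler("xyz",manip.current_orientation()).as_matrix()
print("cam in tool",(R.T@(cw["pose"][:3,3]-p)).round(4),(R.T@cw["pose"][:3,:3]).round(3).tolist(),cw["K"].tolist())
E
```

```text
bed [0.473 0.008 0.044]
ins [ 0.478 -0.004  0.044]
mouth [ 0.488 -0.062  0.044]
pad [0.394 0.031 0.045]
jul [0.433 0.264 0.   ]
julgrip [0.423 0.192 0.01 ]
plate [ 0.45  -0.343  0.   ]
lemon [ 0.609 -0.223  0.   ]
bowl [0.667 0.246 0.   ]
side bed [ 0.474 -0.005  0.044]
side mouth [ 0.48  -0.061  0.044]
side pad [0.381 0.034 0.045]
side jul [0.44  0.282 0.   ]
side plate [ 0.437 -0.341  0.   ]
cam in tool [ 0.0736 -0.0006 -0.1431] [[0.002, -0.958, -0.287], [1.0, 0.001, 0.002], [-0.001, -0.287, 0.958]] [[429.5668703869245, 0.0, 322.15855026240837], [0.0, 429.5668703869245, 240.06020713814067], [0.0, 0.0, 1.0]]
```

```bash
python3 - <<'E'
from h import *
for y in (-1.45,1.7):
    for p in ([.42,.27,.12],[.45,0,.18],[.45,-.34,.15]):
        q=manip.solve_ik(p,[np.pi,0,y]); print(y,p,None if q is None else np.round(q,2))
manip.movep([.43,.25,.14],[np.pi,0,-1.45]); print(manip.current_clock())
cal,im=shot("wrist","pics/w1.png"); print(nets.spot_point("julienne_insert","wrist")[:2])
for d in nets.spot_point("julienne_insert","wrist")[:1]: print(at_z(cal,d["pixel"],0))
manip.movep([.44,-.02,.22],[np.pi,0,-1.45])
cal,im=shot("wrist","pics/w2.png")
np.savez("w2",**cal)
for n,z in (("slicer_bed",.044),("slot_mouth",.044),("release_pad",.045),("slicing_insert",.044)):
    for d in nets.spot_point(n,"wrist")[:2]: print(n,d, at_z(cal,d["pixel"],z).round(4))
print(manip.current_clock())
E
```

```text
-1.45 [0.42, 0.27, 0.12] [ 0.98 -0.22 -0.36  0.   -1.43 -0.86]
-1.45 [0.45, 0, 0.18] [ 0.45 -0.38 -0.37  0.   -1.57 -0.33]
-1.45 [0.45, -0.34, 0.15] [-0.29 -0.05 -0.15  0.   -1.47  0.41]
1.7 [0.42, 0.27, 0.12] [ 0.98 -0.22 -0.36  0.   -1.43  2.29]
1.7 [0.45, 0, 0.18] [ 0.45 -0.38 -0.37  0.   -1.57  2.82]
1.7 [0.45, -0.34, 0.15] [-0.29 -0.05 -0.15  0.   -1.47 -2.72]
2.575
[{'pixel': [310.7, 248.9], 'conf': 0.71}]
[0.43600086 0.27007197 0.        ]
slot_mouth {'pixel': [261.1, 147.3], 'conf': 0.61} [ 0.4902 -0.0614  0.044 ]
release_pad {'pixel': [370.9, 284.9], 'conf': 0.88} [0.3944 0.0349 0.045 ]
4.0667
```

View pics/w1.png

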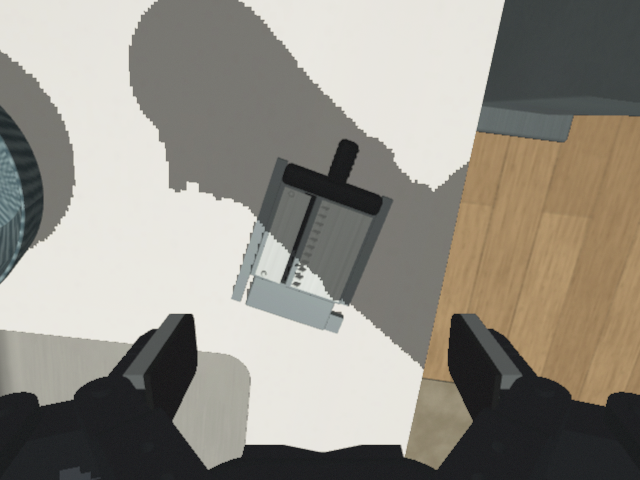

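View pics/w2.png

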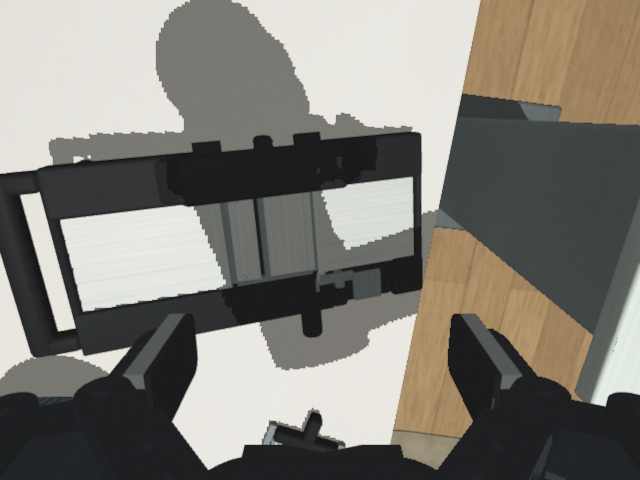

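w1 shows the julienne insert with its teeth up, plate centre at about (315,240) and grip at (343,160). w2 shows the slicer with the arch and insert grip at (262,142) and the grey pad at (367,284). I'll fit the bed pose from edges.

```bash
python3 - <<'E'
import cv2,numpy as np
for f,(x0,x1,y0,y1) in (("w2",(20,440,120,360)),("w1",(225,400,130,340))):
    im=cv2.imread(f"pics/{f}.png"); g=cv2.cvtColor(im,cv2.COLOR_BGR2GRAY)
    L=cv2.createLineSegmentDetector(0).detect(g)[0][:,0]
    print(f)
    for l in L:
        n=np.hypot(l[2]-l[0],l[3]-l[1])
        if n>(28 if f=="w2" else 22) and x0<min(l[0],l[2]) and max(l[0],l[2])<x1 and y0<min(l[1],l[3]) and max(l[1],l[3])<y1: print(l.round(1),round(float(n)))
im=cv2.imread("pics/w2.png")[120:320,205:435]
cv2.imwrite("pics/w2c.png",cv2.convertScaleAbs(cv2.resize(im,None,fx=3,fy=3,interpolation=cv2.INTER_CUBIC),alpha=1.8,beta=15))
E
```

```text
w2
[ 84.2 310.7 231.5 285.7] 149
[299.7 313.4 196.7 333.4] 105
[250.8 198.3  60.6 218.2] 191
[ 74.9 326.1  39.2 191.9] 139
[420.6 134.4 421.8 286.9] 153
[ 58.6 218.   82.4 310.5] 96
[129.8 346.4  85.3 355.2] 45
[ 82.2 348.9  37.  357.3] 46
[413.3 254.4 412.2 176.9] 78
[410.8 175.6 257.1 198.6] 155
[320.5 139.5 419.1 127.9] 99
[ 85.8 160.7 191.7 151.6] 106
[222.9 151.1 251.9 148.2] 29
[261.  278.2 252.4 199.5] 79
[389.9 291.8 348.3 300.4] 42
[325.7 271.  413.  255. ] 89
[313.2 193.1 316.9 289.3] 96
[231.8 288.3 219.  204.4] 85
[237.7 284.7 315.8 270.5] 79
[256.3 199.3 264.5 274.5] 76
[314.3 266.9 308.8 194.3] 73
[227.1 204.2 236.8 279.4] 76
[262.4 199.3 270.3 274.3] 75
[155.7 158.6  40.5 169.8] 116
[108.1 310.3  76.9 315.6] 32
w1
[279.3 283.1 311.1 195.3] 93
[327.2 293.6 317.  273.7] 22
[315.7 195.7 285.6 283.1] 92
[326.8 175.2 339.4 140.2] 37
[290.9 162.3 326.2 175.2] 38
[345.8 182.6 391.6 198.8] 49
[358.2 150.1 345.9 181.2] 33
[289.7 285.9 331.  299.6] 43
[335.9 333.6 243.2 304.3] 97
[248.7 275.4 240.5 300.2] 26
[254.5 274.1 277.2 282.3] 24
[266.8 233.9 253.2 273.1] 42
[374.1 216.4 281.9 183.2] 98
[255.5 276.8 247.2 300.3] 25
[392.5 200.4 350.5 300.6] 109
[257.8 215.1 276.7 157.2] 61
[339.3 297.4 372.1 217.7] 86
[283.9 187.1 269.5 229.4] 45
[321.  200.8 300.  257.9] 61
```

View pics/w2c.png

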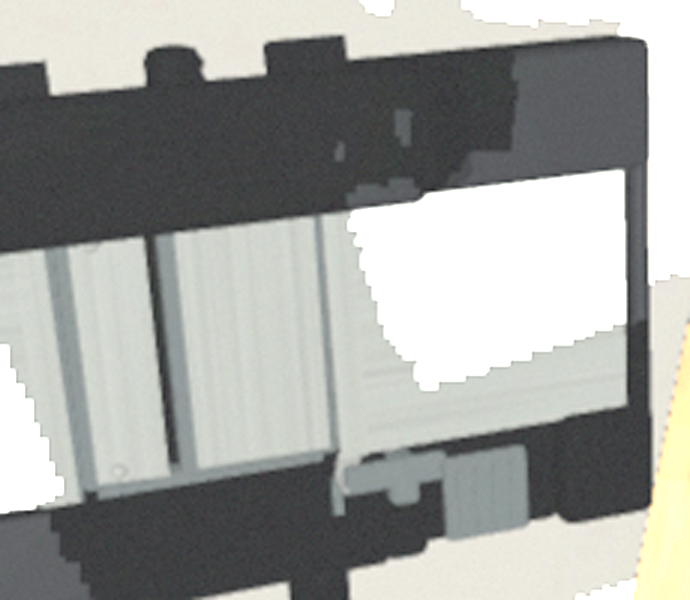

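The crop shows the grip tip at w2 (263,139), the pad centre at (367,284), the left deck edge and the slot edges. I'll fit the pose and check that the residuals are consistent.

```bash
cat > fit.py <<'E'
from h import *
from scipy.optimize import least_squares
def bedR(yaw): return Rn.from_euler("z",yaw).as_matrix()@Rn.from_euler("y",-16,degrees=True).as_matrix()
def bed(p,pt): return np.array([p[0],p[1],.044])+bedR(p[2])@(np.asarray(pt)/1000)
E
python3 - <<'E'
from fit import *
cal=dict(np.load("w2.npz")); ct=imaging.calibration("top")
def lp(p,y,z,a,b):  # distance of pixels a,b from the projected line
    u=proj(cal,bed(p,(-120,y,z))); v=proj(cal,bed(p,(120,y,z))); n=np.array([-(v-u)[1],(v-u)[0]]); n/=np.linalg.norm(n)
    return [n@(np.array(a)-u),n@(np.array(b)-u)]
def res(p):
    r=[]
    r+=lp(p,28,9.5,(84.2,310.7),(413,255))
    r+=list(np.array(lp(p,-38,14,(410.8,175.6),(60.6,218.2))))
    r+=list((proj(cal,bed(p,(0,-79.5,12)))-[263,139])/1.5)
    r+=list((proj(cal,bed(p,(p[3],28,9)))-[237.7,284.7]))
    r+=list((proj(cal,bed(p,(-p[3],28,9)))-[315.8,270.5]))
    r+=list((proj(cal,bed(p,(p[3],-38,9)))-[227.1,204.2])[:1]*.5)+list((proj(cal,bed(p,(-p[3],-38,9)))-[310,194])[:1]*.5)
    return np.array(r)
s=least_squares(res,[.478,0,.15,35],loss="soft_l1"); print(s.x.round(4),res(s.x).round(1))
p=s.x
o,d=ray(cal,(367,284)); R=bedR(p[2]); a=R.T@(o-np.array([p[0],p[1],.044])); b=R.T@d
q=a+b*(.0176-a[2])/b[2]; print("pad bed mm",(q*1e3).round(1))
for w in [(0,-79,16),(0,-72,25),(41,-72,14),(-41,-72,14),(-150,-72,14),(-150,60,14)]: print(w,proj(cal,bed(p,w)).round(0),"top",proj(ct,bed(p,w)).round(0))
np.save("bed",p[:3])
# julienne: centre line from w1 features
E
```

```text
[4.76000e-01 7.40000e-03 1.94800e-01 3.06767e+01] [-0.4 -0.4  1.5  1.  -0.  -2.9  0.2 -0.7  0.2  0.3 -0.5 -0.3]
pad bed mm [-69.7  43.2  17.6]
(0, -79, 16) [264. 136.] top [331. 267.]
(0, -72, 25) [267. 147.] top [328. 268.]
(41, -72, 14) [204. 151.] top [324. 247.]
(-41, -72, 14) [321. 141.] top [332. 287.]
(-150, -72, 14) [455. 128.] top [341. 339.]
(-150, 60, 14) [452. 285.] top [277. 351.]
```

```bash
cat >> fit.py <<'E'
B=np.load("bed.npy")
R0=bedR(B[2]); RT=np.column_stack([-R0[:,1],-R0[:,0],-R0[:,2]]); TR=rpy(RT)
def go(pt,v=.15): manip.servo_line(bed(B,pt),TR,v)
def F(): return (R0.T@np.array(manip.current_contact_force())).round(1)
def tb(): return ((R0.T@(np.array(manip.current_eef_pos())-[B[0],B[1],.044]))*1e3).round(1)
E
python3 - <<'E'
from fit import *
P=(-69.7,43.5)
hand.close_gripper(40)
manip.movep(bed(B,(*P,45)),TR)
go((*P,22),.1); print(manip.current_clock(),F(),tb())
f0=F()
for z in np.arange(20,8.6,-1):
    go((*P,z),.04); f=F()-f0; print(z,f,tb()[2])
    if f[2]>25: break
go((*P,45),.15)
cal,im=shot("wrist","pics/w3.png"); np.savez("w3",**cal)
print(manip.current_clock())
E
```

```text
5.9333 [-0.  -0.8 -0.4] [-69.1  42.9  22.9]
20.0 [0.  0.6 0.5] 20.5
19.0 [-0.7  0.   0.7] 19.1
18.0 [0.4 1.4 0.4] 18.0
17.0 [0.6 0.9 0.3] 16.9
16.0 [-2.7  0.4  4.4] 16.2
15.0 [-3.3  1.3  4.9] 15.0
14.0 [-4.7  2.4  4.8] 13.9
13.0 [-2.   0.1  2.6] 12.7
12.0 [-4.8  1.2  4.8] 11.8
11.0 [-5.3  1.3  4.8] 10.8
10.0 [-9.2  2.5 10.3] 10.4
9.0 [-11.2   2.9  15.8] 10.1
9.375
```

View pics/w3.png

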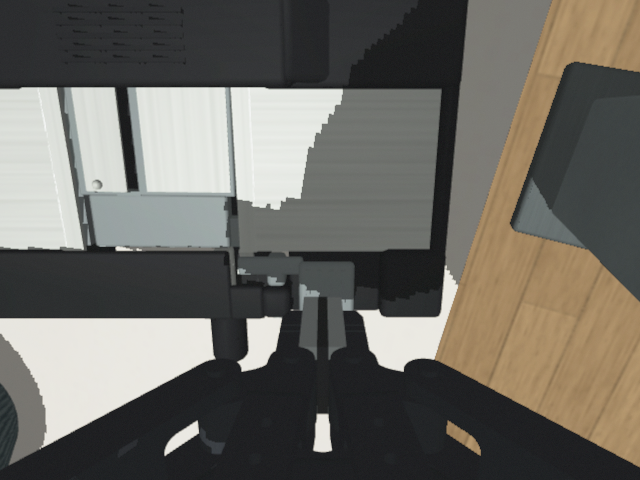

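The insert has popped out: a gap shows at its left end (rows 195–245), and the deck edges run level in the image, so the yaw is right. Next I'll look at the grip from above.

```bash
python3 - <<'E'
from fit import *
go((-40,-40,70),.25)
hand.open_gripper()
go((0,-89,60),.2)
cal,im=shot("wrist","pics/w4.png"); np.savez("w4",**cal); print(tb(),manip.current_clock())
for w in [(0,-101,16),(0,-75,16),(6,-101,16),(-6,-101,16),(41,-72,14)]: print(w,proj(cal,bed(B,w)).round(0))
E
```

```text
[ -0.5 -89.1  59.7] 11.1917
(0, -101, 16) [322. 252.]
(0, -75, 16) [322. 304.]
(6, -101, 16) [309. 252.]
(-6, -101, 16) [335. 252.]
(41, -72, 14) [237. 308.]
```

View pics/w4.png

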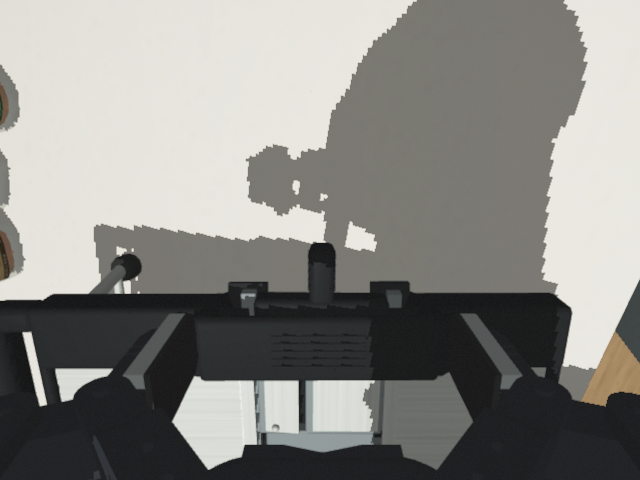

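The grip is centred at column 321 (predicted 322) and its end is near row 243. That agrees with the ejected position, so I'll grasp it and draw it out.

```bash
python3 - <<'E'
from fit import *
go((0,-91,25),.15); f0=F()
go((0,-91,3),.08); print(f0,F(),tb(),manip.current_clock())
hand.close_gripper(60); print("closed",manip.current_width(),manip.current_grip_force(),F()-f0,tb(),manip.current_clock())
if manip.current_width()>.05:
    for d in (3,10,30,60,90,118):
        go((0,-91-d,3),.12); f=F()-f0; print(d,f,tb(),manip.current_width())
        if np.linalg.norm(f)>30: break
print(manip.current_clock())
E
```

```text
[0.  0.4 1.4] [ 0.9 -0.4 -0.6] [  0.1 -91.    3.3] 12.0
closed 0.11801737356613537 60.34518241882324 [-1.3  0.2  1.1] [  0.2 -91.    3.2] 12.6667
3 [-0.5  0.6  1. ] [  0.3 -94.1   3.2] 0.11964834392378434
10 [-1.6 -1.9  0.8] [   0.2 -101.5    3.2] 0.1194355715699588
30 [-0.1 -1.8  0.9] [  -0.  -121.5    3.1] 0.11893420793794114
60 [ 0.5 -2.2 -1.3] [  -0.3 -151.     2.8] 0.11668067988489303
90 [ 0.6 -1.3 -1.9] [  -0.4 -180.7    2.7] 0.11945670605608551
118 [-1.2  0.6 -3.5] [  -0.4 -208.6    2.5] 0.1238439199922509
14.6667
```

```bash
python3 - <<'E'
from fit import *
im=cv2.imread("pics/top0.png"); ct=imaging.calibration("top")
g=cv2.medianBlur(cv2.cvtColor(im,cv2.COLOR_BGR2GRAY),5)
c=cv2.HoughCircles(g,cv2.HOUGH_GRADIENT,1.0,100,param1=60,param2=12,minRadius=40,maxRadius=50)
print(c[0][:4])
best=min(c[0],key=lambda k:abs(k[0]-462)+abs(k[1]-291))
print(best,at_z(ct,best[:2],.015),"diam",np.linalg.norm(at_z(ct,best[:2]+[best[2],0],.015)-at_z(ct,best[:2]-[best[2],0],.015)))
print("moka",at_z(ct,(470,218),.02),at_z(ct,(440,207),.12))
p=np.array(manip.current_eef_pos()); p[2]=.26
manip.servo_line(p,None,.25)
yaw=B[2]-np.pi/2
manip.movep([.45,-.33,.26],[np.pi,0,yaw])
cal,im=shot("wrist","pics/w5.png"); np.savez("w5",**cal)
for d in nets.spot_point("plate","wrist")[:2]: print(d,at_z(cal,d["pixel"],0))
for d in nets.cut_out("plate","wrist")[:1]:
    m=d["region"].astype(np.uint8); print(d["extent"],d["conf"],m.sum())
print(manip.current_clock(),manip.current_width())
E
```

```text
[[461.5 292.5  46. ]
 [183.5 193.5  44.8]
 [307.5 387.5  47.2]]
[461.5 292.5  46. ] [ 0.44017991 -0.34223441  0.015     ] diam 0.1907923722291022
moka [ 0.59731759 -0.36572846  0.02      ] [ 0.59680137 -0.27580259  0.12      ]
{'pixel': [327.4, 180.1], 'conf': 0.93} [ 0.4468482 -0.3421875  0.       ]
{'pixel': [143.2, 261.9], 'conf': 0.55} [ 0.60963466 -0.22736148  0.        ]
[330.3, 174.8, 208.0, 208.1] 0.73 34132
16.45 0.12141115477398677
```

View pics/w5.png

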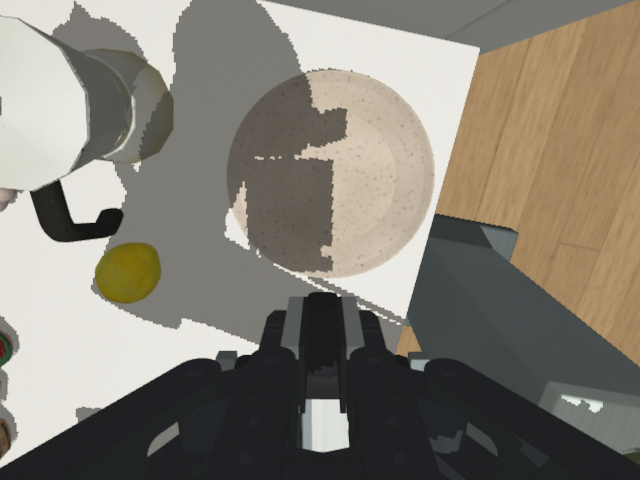

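The plate is at (330,174) in w5, and it gives the same centre as the top view. I'll lay the insert there.

```bash
python3 - <<'E'
from fit import *
cal=dict(np.load("w5.npz")); C=at_z(cal,(330.5,174),.016); print(C.round(4))
C=(C[:2]+[.4402,-.3422])/2
yaw=B[2]-np.pi/2; u=np.array([np.cos(yaw),np.sin(yaw)]); T=C+u*.0615; o=[np.pi,0,yaw]
manip.movep([*T,.08],o)
f0=np.array(manip.current_contact_force())
for z in (.035,.022,.019,.017,.0155,.0145,.0135,.0125):
    manip.servo_line([*T,z],o,.08); f=np.array(manip.current_contact_force())-f0; print(z,f.round(1),manip.current_eef_pos().round(4)[2])
    if f[2]>4: break
hand.open_gripper(); print(manip.current_clock())
manip.servo_line([*T,.10],o,.2)
manip.movep([*(C+u*.03),.25],o)
shot("wrist","pics/w6.png"); print(manip.current_clock())
E
```

```text
[ 0.4459 -0.3505  0.016 ]
0.035 [0.4 0.8 1. ] 0.0352
0.022 [ 0.2  0.6 -0.1] 0.021
0.019 [-1.2  0.3  0.6] 0.0189
0.017 [ 0.   0.2 -0.4] 0.0169
0.0155 [ 0.8  0.4 -0.4] 0.0154
0.0145 [-1.   0.1  2. ] 0.0148
0.0135 [-1.6  1.7  6.4] 0.0146
20.2417
21.5333
```

View pics/w6.png

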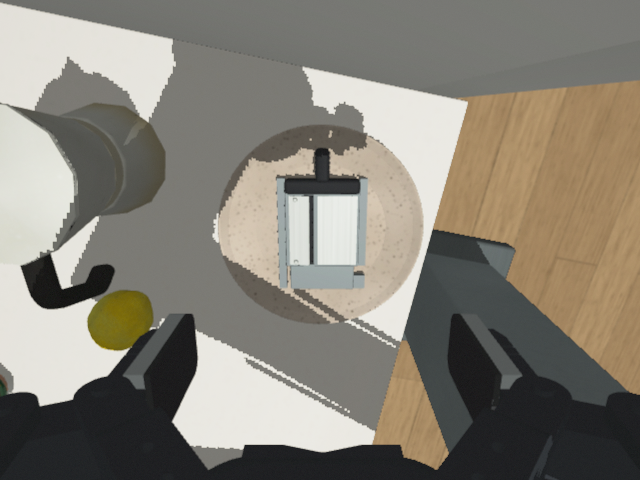

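w6 shows the slicing insert right way up. Its plate centre is at (322,232), against the plate's middle at (321,225). Next is the julienne insert, reusing the w1 view pose and its edges.

```bash
python3 - <<'E'
from fit import *
manip.movep([.43,.25,.25],[np.pi,0,-1.45])
manip.movep([.43,.25,.14],[np.pi,0,-1.45])
cal,im=shot("wrist","pics/w7.png"); np.savez("w7",**cal)
print("diff to w1",np.abs(im.astype(int)-cv2.imread("pics/w1.png"))[140:340,230:400].mean(), nets.spot_point("julienne_insert","wrist")[:1],manip.current_clock())
g=cv2.cvtColor(im,cv2.COLOR_BGR2GRAY)
L=cv2.createLineSegmentDetector(0).detect(g)[0][:,0]
for l in L:
    n=np.hypot(l[2]-l[0],l[3]-l[1])
    if n>24 and 230<min(l[0],l[2]) and max(l[0],l[2])<400 and 130<min(l[1],l[3]) and max(l[1],l[3])<340: print(l.round(1),round(float(n)))
def pt(p,q): return np.array([p[0],p[1],0])+Rn.from_euler("z",p[2]).as_matrix()@(np.array(q)/1000.)
def line(p,a,b,pts):
    u=proj(cal,pt(p,a)); v=proj(cal,pt(p,b)); n=np.array([-(v-u)[1],(v-u)[0]]); n/=np.linalg.norm(n); return [n@(np.array(q)-u) for q in pts]
def res(p):
    r=[]
    r+=line(p,(6,-75,12),(6,-52,12),[(326.8,175.2),(339.4,140.2)])
    r+=line(p,(-6,-75,12),(-6,-52,12),[(358.2,150.1),(345.9,181.2)])
    r+=line(p,(-40,-52,10),(40,-52,10),[(290.9,162.3),(391.6,198.8)])
    r+=line(p,(-40,-39,12),(40,-39,12),[(374.1,216.4),(281.9,183.2)])
    r+=line(p,(-40,-40,3),(-40,52,3),[(392.5,200.4),(350.5,300.6)])
    r+=line(p,(40,-40,3),(40,52,3),[(276.7,157.2),(257.8,215.1)])
    r+=line(p,(-40,52,5),(40,52,5),[(335.9,333.6),(243.2,304.3)])
    return r
s=least_squares(res,[.436,.27,-.15],loss="soft_l1"); print(s.x.round(4),np.round(s.fun,1),np.round(res(s.x),1)); np.save("jul",s.x)
E
```

```text
diff to w1 6.7365 [{'pixel': [308.0, 247.3], 'conf': 0.9}] 24.3833
[280.8 284.4 292.2 254. ] 32
[257.1 222.8 278.6 159.5] 67
[317.1 197.8 286.9 285.2] 92
[328.3 176.5 340.1 143.4] 35
[289.7 163.5 327.3 177. ] 40
[347.3 184.5 391.6 200.1] 47
[359.3 152.6 347.3 182.5] 32
[292.9 251.  312.7 196.7] 58
[337.2 334.7 247.1 306.2] 94
[250.4 276.8 242.3 301.6] 26
[289.5 286.6 334.5 301.5] 47
[255.7 275.5 279.9 284.2] 26
[375.6 218.2 282.9 185. ] 98
[268.1 235.2 255.5 273.9] 41
[393.8 201.6 351.4 302.7] 110
[341.8 296.3 372.7 220.5] 82
[322.5 202.1 301.6 259.3] 61
[285.5 189.3 271.2 230.8] 44
[ 0.4382  0.2689 -0.2226] [ 0.7  0.8 -1.  -0.4  1.9  1.7 -0.4  0.1 -1.3 -0.6  0.7  0.7 -1.5 -2.2] [ 0.7  0.8 -1.  -0.4  1.9  1.7 -0.4  0.1 -1.3 -0.6  0.7  0.7 -1.5 -2.2]
```

```bash
python3 - <<'E'
from fit import *
cal=dict(np.load("w7.npz")); j=np.load("jul.npy")
d=at_z(cal,(322,242),.01)-at_z(cal,(320.7,240.3),.01); print("shift",d.round(4))
j[:2]+=d[:2]; yaw=j[2]-np.pi/2; u=np.array([np.cos(yaw),np.sin(yaw)]); T=j[:2]+.067*u; o=[np.pi,0,yaw]; print(T)
manip.movep([*T,.06],o)
f0=np.array(manip.current_contact_force())
manip.servo_line([*T,.02],o,.15)
manip.servo_line([*T,.0045],o,.06); print((np.array(manip.current_contact_force())-f0).round(1),manip.current_eef_pos().round(4))
hand.close_gripper(100); print(manip.current_width(),manip.current_grip_force(),(np.array(manip.current_contact_force())-f0).round(1),manip.current_clock())
manip.servo_line([*T,.2],o,.25)
print(manip.current_width())
manip.movep([.46,-.05,.24],[np.pi,0,B[2]-np.pi/2])
manip.movep(bed(B,(0,-220,60)),TR)
print(tb(),F(),manip.current_width(),manip.current_clock())
shot("wrist","pics/w8.png"); shot("side","pics/s8.png")
E
```

```text
shift [-0.001   0.0011  0.    ]
[0.42242524 0.20459639]
[-0.7  0.4 -0.7] [0.4223 0.2044 0.0043]
0.10558841076119628 99.86173868179321 [-1.3 -0.1  2.3] 26.35
0.10590190564117583
[   1.1 -219.3   60.8] [-0.1  0.9 -2. ] 0.10338235619845904 29.175
```

```bash
python3 - <<'E'
from fit import *
Z=4.0
go((0,-220,Z),.12); f0=F(); print(f0,tb())
for y in [-205,-195,-190,-185,-180,-175,-170,-160,-150,-140,-130,-120,-110,-104,-100,-97,-95,-93,-92]:
    go((0,y,Z),.08); f=F()-f0; print(y,f,tb())
    if np.linalg.norm(f)>14: print("STOP"); break
print(manip.current_width(),manip.current_clock())
E
```

```text
[-0.3  0.1 -1.1] [   0.6 -220.     4.6]
-205 [-0.2 -0.7 -0.3] [   0.7 -204.8    4.9]
-195 [ 0.  -1.1 -0.9] [   0.2 -195.     4.2]
-190 [ 0.1 -0.6 -0.2] [   0.  -189.9    4. ]
-185 [-0.7  0.1  0.2] [ 1.000e-01 -1.848e+02  4.000e+00]
-180 [ 0.8  0.1 -0.4] [   0.2 -179.7    4.2]
-175 [1.  0.6 1.3] [   0.2 -174.6    4.1]
-170 [0.1 1.  1.4] [ 1.000e-01 -1.696e+02  4.000e+00]
-160 [-0.6  1.   1.4] [   0.  -159.6    4. ]
-150 [0.7 1.9 1.4] [   0.2 -149.7    4.1]
-140 [1.  1.2 2.7] [   0.2 -139.7    4. ]
-130 [0.2 1.6 2.3] [   0.2 -129.8    4. ]
-120 [0.6 2.1 3.2] [   0.2 -119.9    4.1]
-110 [-0.1  0.5  3.8] [   0.2 -109.9    4.1]
-104 [ 0.3 -0.7  4.8] [   0.2 -104.1    4.2]
-100 [-0.2 -1.9  5.2] [   0.2 -100.1    4.3]
-97 [ 0.9 -2.4  6.7] [  0.2 -97.    4.2]
-95 [ 0.5 -3.4  6.1] [  0.2 -95.1   4.2]
-93 [ 1.2 -3.3  7. ] [  0.2 -93.    4.3]
-92 [-0.1 -2.9  7.6] [  0.2 -92.1   4.3]
0.10165727176073401 34.9083
```

```bash
python3 - <<'E'
from fit import *
hand.open_gripper()
go((0,-93,55),.2)
hand.close_gripper(60)
go((0,-128,50),.2); go((0,-128,1.5),.12); f0=F(); print(f0,tb(),manip.current_clock())
pk=0
for y in [-122,-118]+list(np.arange(-116,-86,1.0)):
    go((0,y,1.5),.05); f=F()-f0; print(y,f,tb()[1],end="; ")
    if abs(f[1])>29: print("STOP high"); break
    if pk>9 and y>-95 and abs(f[1])<pk-5: print("drop"); break
    pk=max(pk,abs(f[1]))
print(tb(),F()-f0,manip.current_clock())
E
```

```text
[-0.5  0.6  2. ] [   0.4 -127.8    2. ] 37.6833
-122 [ 0.2 -1.6 -2.9] -121.7; -118 [ 0.8 -1.4 -1.9] -117.8; -116.0 [ 0.7 -0.7 -2. ] -116.0; -115.0 [ 1.1 -0.5 -2.5] -115.0; -114.0 [ 0.  -1.1 -1.4] -114.0; -113.0 [ 1.1 -1.2 -2.5] -113.0; -112.0 [ 1.9 -0.4 -2.6] -112.0; -111.0 [ 1.2 -4.7 -2.5] -111.3; -110.0 [ 1.1 -5.  -3.8] -110.2; -109.0 [ 1.3 -5.7 -2.9] -109.2; -108.0 [ 1.6 -6.7 -2.5] -108.4; -107.0 [ 1.8 -7.5 -2.1] -107.6; -106.0 [ 2.6 -9.1 -1.9] -106.7; -105.0 [ 2.7 -9.  -2.3] -105.8; -104.0 [ 1.8 -8.1 -1.4] -104.8; -103.0 [  2.7 -10.   -1.8] -104.1; -102.0 [  3.  -10.8  -2.3] -103.3; -101.0 [ 2.5 -7.7 -2.2] -101.6; -100.0 [ 2.9 -8.1 -2.3] -100.6; -99.0 [ 2.  -7.7 -2.1] -99.6; -98.0 [ 1.8 -8.5 -2.3] -98.6; -97.0 [ 0.9 -7.9 -2.2] -97.6; -96.0 [ 1.5 -8.4 -2. ] -96.6; -95.0 [ 1.7 -8.5 -1.9] -95.7; -94.0 [ 1.7 -8.5 -2.4] -94.7; -93.0 [ 2.2 -8.  -2.8] -93.7; -92.0 [ 2.1 -8.2 -3. ] -92.7; -91.0 [ 1.5 -8.1 -2.7] -91.7; -90.0 [ 2.4 -7.9 -1.6] -90.7; -89.0 [ 1.9 -6.8 -2.8] -89.5; -88.0 [ 1.6 -7.8 -4.1] -88.5; -87.0 [ 1.9 -9.4 -1.7] -87.8; [  0.  -87.8   1.8] [ 1.9 -9.4 -1.7] 45.7
```

```bash
python3 - <<'E'
from fit import *
for y in np.arange(-86.5,-82,.5):
    go((0,y,1.5),.05); f=F()-np.array([-.5,.6,2]); print(y,f,tb()[1],end="; ")
    if abs(f[1])>27: print("STOP high"); break
print(manip.current_clock())
E
```

```text
-86.5 [  2.3 -10.7  -2.1] -87.8; -86.0 [  0.5 -13.7  -2.1] -87.8; -85.5 [  1.1 -15.5  -2. ] -87.7; -85.0 [  1.4 -19.2  -2.2] -87.6; -84.5 [  1.8 -20.1  -2.1] -87.6; -84.0 [  2.5 -22.7  -1.6] -87.6; -83.5 [  1.6 -25.4  -2.4] -87.5; -83.0 [  1.9 -27.3  -2.5] -87.5; STOP high
47.7
```

```bash
python3 - <<'E'
from fit import *
for y in (-87,-88,-89,-90,-91,-92,-93,-95):
    go((0,y,1.5),.06); print(y,(F()-np.array([-.5,.6,2])),tb()[1],end="; ")
go((0,-115,10),.2); go((0,-115,60),.25)
cal,im=shot("wrist"); print(tb(),manip.current_clock())
for w in [(0,-79.5,16),(0,-79.5,0),(0,-101,16),(0,-72,25)]: print(w,proj(cal,bed(B,w)).round(0))
cv2.imwrite("pics/w9.png",cv2.convertScaleAbs(im,alpha=1.5,beta=10))
E
```

```text
-87 [ 1.7 -7.8 -2.3] -87.9; -88 [ 2.5 -6.8 -2.6] -88.4; -89 [ 0.6 -5.6 -2.3] -89.1; -90 [ 1.2 -3.  -1. ] -89.8; -91 [ 0.7 -0.7 -2.3] -90.6; -92 [ 0.1 -0.1 -1. ] -91.9; -93 [-0.7 -0.8 -3.2] -93.0; -95 [-0.2 -1.5 -1.8] -95.1; [   0.  -114.5   60. ] 50.3583
(0, -79.5, 16) [325. 341.]
(0, -79.5, 0) [325. 325.]
(0, -101, 16) [325. 301.]
(0, -72, 25) [325. 365.]
```

View pics/w9.png

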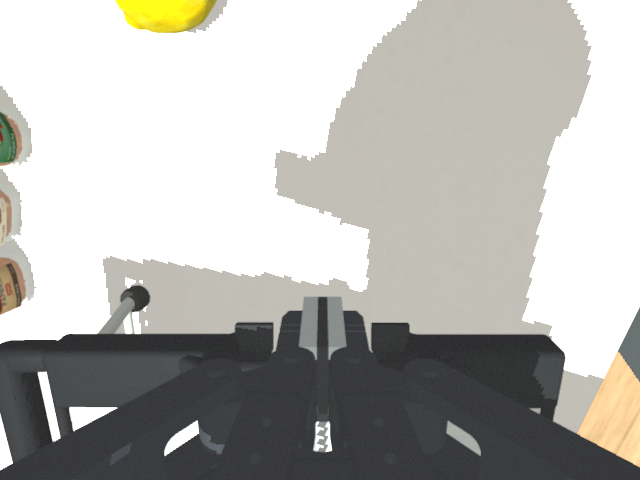

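The insert followed my fingers back only about 2.5 mm, and then the force dropped to zero. That matches a latched insert held at y ≈ -1.5; an unlatched one would have kept pushing. The fingers hide the grip end at (322,330) in w9, but nothing stands out beyond them. I'll hand the job in.

```bash
python3 - <<'E'
from fit import *
go((0,-115,110),.2)
print(manip.current_clock()); print(manip.finish_job())
E
```

```text
50.7583
the job is handed in; nothing more can be done
None
```

The slicing insert lies right way up in the middle of the plate, and the julienne insert is in the slot, teeth up. It held when I let go of it, so the catch looks latched, though I judged that from force and position readings rather than seeing it. I handed the job in at about 51 s.

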